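# Stack the loaded finds tray on the one in the cradle and press it home

## Robot

A 7-joint arm with a two-finger parallel gripper is mounted at the origin on the work surface; the furniture and walls round the work are solid. World frame = base frame: x ahead of the robot, y to its left, z up, the work surface at z = 0. Lengths are in mm, angles in degrees, forces in N, time in s.
With the tool pointing down it reaches from about 375 to 925 mm from the base axis. Payload 3.1 kg.
Tool frame: the origin (TCP) lies midway between the tips of the shut fingers; the grasp point (between the pads) lies 19 mm behind it; z points along the fingers, y is the line along which they close (so a half turn about z gives the same grasp; the last joint's range is limited). The gripper opens to 85 mm and grips with 20 to 120 N. Pads are 22 mm wide; open, the fingers measure 114 mm over their backs; the gripper's body (76 mm by 85 mm) begins 54 mm behind the grasp point. The pads swing forward as they close: fully open they stand 13 mm farther back than shut.
Start: joints at [-77.567, 21.939, 2.515, 91.553, -1.026, 66.532, -2.859], TCP at [201.233, 618.067, 191.769] pointing down, gripper open.
Joint ranges: [-149.38, 149.38], [-23.57, 123.04], [-84.95, 90], [0, 143.3], [-89.99, 269.99], [3.08, 112.72], [-163.45, 163.45]. Speed limits (degrees/s): [159.86, 159.86, 180, 180, 180, 180, 180].

## Interface

Orientations are given as [roll, pitch, yaw] about the fixed x, y, z axes, in that order (R = Rz(yaw) Ry(pitch) Rx(roll)).
In Python, from workcell import telemetry, vision, env gives the robot as it stands.
- The arm moves only by the shell command python3 -m inch 'ROWS' [OPENING] [FORCE]. ROWS is JSON, a list of rows, each a list of 2 entries, a list of its own where there are three numbers: the shift along the world's x, y, z in mm, then the turn, a rotation vector about the world's x, y, z in degrees. In form: [[[dx, dy, dz], [rx, ry, rz]], ...]. A call has 1 to 12 rows; each row shifts and turns the commanded pose from where the row before left it; what a row does not reach is not made up. A row lasts 1/10 s, in which the tool goes at most 50 mm and 8.59 degrees, less where a joint would pass 70% of its speed; a pose out of reach is approached as far as the arm can. A call with a gripper value outside its range is refused whole. OPENING is the opening, from 0 (shut) to 1 (fully open), set as the call begins (- or left out, the last holds). The fingers move at their own pace and stop on an object; FORCE is the grip in N (left out, the last holds). Time passes only in rows, so rows that do not move let the fingers close. It gives the time, the measured TCP pose, the force, the opening and the grip force at its end, in the units of the state.
- telemetry.read_state(): the state, without advancing time (a new reading comes with each control period).
- vision.get_image(name): name is "scene" or "top" or "wrist"; returns the picture (400x640x3 uint8, red, green, blue); there is no depth.
- vision.get_calibration(name): a dict with "fx", "fy", "cx", "cy" (pixels), "k1" (the pictures are not rectified: a ray, as slopes to the right and down, at radius r is drawn at 1 + k1 r^2 times it, then the intrinsics apply), "extrinsics" (4x4, takes a point from world to camera coordinates). Camera axes: x right, y down, z forward; pixel columns grow to the right and rows downward; lengths in mm; the calibration is good to about 2 mm. A picture is of the moment at which its call begins: read the wrist's pose just before it. get_calibration takes no time and is no camera call; for the wrist camera it gives the pose at the moment of the call.
- env.finish_job(): hands the job in; it is judged then, once.
The state is a dict: "clock": time; "qpos": joint angles; "dq": joint speeds; "joint_torque": joint torques, N m; "tool_pos": TCP position; "eef_rot": TCP orientation; "wrist_force": force on the tool from outside, world axes, zero at the start; "ft_torque": the same for the moment, N m; "gripper_width": opening from 0.0 (shut) to 1.0 (fully open); "finger_force": force on a finger pad.
Only numpy, scipy, OpenCV 4.12 (cv2) and the standard library are available. Lean on these libraries where they do the work, as an engineer would, in place of code of your own. Each camera call takes 0.05 s, during which the arm holds its last target. There are 200 camera calls.

## Task

Stack the loose, loaded finds tray squarely on the tray in the bench cradle: lift it by the black grip across its middle, keep it level with its finds inside, set it down so that its four corner lugs drop into the sockets of the lower tray, then press it down until both orange spring catches have snapped over it and it sits fully home. Work gently, by feel: the lower tray stands loose in its cradle, and hard pressing with the lugs off their sockets would crack the trays. Leave everything else on the bench where it is.

Things in the scene. Friction and masses are not known exactly. Their poses are not given: they have to be found in the camera images.
- tray_grip (a point): centre of the loose tray's black grip, over the tray's middle, 39 mm above its lug tips; axes as the tray's. The grip is an upright wall along x, 12 mm thick along y, 64 mm long; its top is 11 mm above this point (2 mm below the rim), the tray's inner floor 22 mm below it. Beside the grip's middle (|x| under 15 mm) 75 mm each way along y is free for fingers; the finds lie farther out in x
- finds_tray: loose open grey-blue tray, 120 (x) by 170 (y) by 52 mm high; origin under its middle at its lug tips, on which it stands, z up. Lugs: 4, round, 12 mm thick, 14 mm long, ends tapered to 10 mm over 3 mm, at x = +-47, y = +-72 mm. A bead runs along the foot of both end walls (at +-y). Half a turn about z changes nothing, either way round may be used. 0.3 to 0.55 kg with its finds
- stack_cradle: fixed dark steel bench cradle, 143 (x) by 193 (y) by 14 mm; origin on the bench under its centre, z up. The lower tray, shaped like the loose one, stands in it, long side along y. The lower tray's place is NOT measured: it stands anywhere within 6 mm of the cradle's centre in x and in y (not turned), and slides under a sideways push of over about 8 N
- stack_seat (a point): point 81 mm above the cradle's centre, axes as the cradle's: where tray_grip comes when home if the lower tray is central in its cradle. Lower tray's level rim and corner posts: 56 mm above the bench; its 4 square sockets, 14 mm wide, 16 mm deep, at x = +-47, y = +-72 mm from its middle. With lug tips resting on the posts tray_grip is 14 mm above its home height, with catches just touched 8 to 9 mm
- catch_a (a joint): orange spring catch on the lower tray's -y end: hinged leaf 30 mm wide, top 9 mm above the rim, its slanted hook leaning in over the end; rad outward, 0 at rest. The upper tray's beads push both catches out by about 0.1 rad, and they snap back to 0 as it gets home. Both together need about 10 to 20 N downward, the tray's weight included
- catch_b (a joint): the same catch on the lower tray's +y end
- sherd: dark sherd, 25x28x9 mm, lying in the loose tray; origin under its centre
- bone_piece: pale bone piece, 16x28x10 mm, lying in the loose tray; origin under its centre
- bone_chip: pale bone chip, 17x24x6 mm, lying in the loose tray; origin under its centre
- slide_box: blue hinged slide box, 92x145x40 mm, a bystander; origin under its centre
- caliper: steel caliper, 74x200x12 mm, a bystander
- card_box: white card box, 60x60x30 mm, a bystander
- glue_bottle: white glue bottle with a blue nozzle, 44 mm across, 125 mm high, a bystander
- dropper_bottle: red dropper bottle with an orange nozzle, 43 mm across, 106 mm high, a bystander

How it is judged:
By the outcome, as a careful person would: the job done as asked, in the order asked, and still so for the second after the job is handed in, with the robot touching nothing.
It also fails if it takes over 72 s, if anything falls off the work surface, if the arm or the gripper's body presses on something with over 40 N, if the wrist force passes 120 N, or if a joint passes its speed limit or range.

## Working session

There is one attempt and no reset: what is moved stays moved. The work goes in short steps, Python scripts to look and compute and a shell command to move; the robot and the scene stay as the last step left them, time stands still between calls to the robot, and variables do not carry over. Pictures are saved under pics/ and viewed, at most 10 in all, crops included, and the job is handed in when it is done.

```bash
mkdir -p pics; ls
cat > h.py <<'E'
import numpy as np, cv2
from workcell import telemetry, vision, env
def snap(n,f):
    c=vision.get_calibration(n); im=np.asarray(vision.get_image(n)); cv2.imwrite('pics/'+f+'.png',im[:,:,::-1]); np.savez('pics/'+f,im=im,**{k:np.array(v) for k,v in c.items()}); return im,c
def load(f):
    d=np.load('pics/'+f+'.npz'); return d['im'],{k:d[k] for k in d.files if k!='im'}
def plane(c,uv,z):
    uv=np.atleast_2d(np.float64(uv)); xd=(uv-[c['cx'],c['cy']])/[c['fx'],c['fy']]; x=xd.copy()
    for _ in range(20): x=xd/(1+c['k1']*(x**2).sum(1,keepdims=True))
    E=np.array(c['extrinsics']); R=E[:3,:3]; o=-R.T@E[:3,3]
    d=np.c_[x,np.ones(len(x))]@R; return o+d*((z-o[2])/d[:,2:3])
def proj(c,P):
    P=np.atleast_2d(np.float64(P)); E=np.array(c['extrinsics']); p=P@E[:3,:3].T+E[:3,3]; x=p[:,:2]/p[:,2:]
    x=x*(1+c['k1']*(x**2).sum(1,keepdims=True)); return x*[c['fx'],c['fy']]+[c['cx'],c['cy']]
E
python3 - <<'E'
from h import *
s=telemetry.read_state(); print(s)
for n in('top','scene'):
    im,c=snap(n,n+'0'); print(n,c)
E
```

```text
pics
{'clock': 0.0, 'qpos': array([-77.56673325,  21.99228277,   2.51096525,  91.64907114,
        -1.02518088,  66.53007001,  -2.86107565]), 'dq': array([ 0.00964955, -0.06248783, -0.01893479, -0.01505688,  0.08088631,
        0.118058  , -0.00796754]), 'joint_torque': array([-1.47018964e-04, -4.33459568e+01,  1.02419514e+00, -2.49518180e+01,
        1.05960824e-02,  1.14340745e-02,  3.86107999e-06]), 'tool_pos': array([200.94400894, 617.06943001, 190.38346891]), 'eef_rot': array([-1.79851277e+02,  8.19119287e-03,  1.61966429e+02]), 'wrist_force': array([-1.33478208, -0.54794819, -0.81749475]), 'ft_torque': array([ 0.01306331,  0.03401397, -0.01455708]), 'finger_force': 0.0, 'gripper_width': 0.9968563945373706}
top {'fx': 376.22425159475904, 'fy': 376.22425159475904, 'cx': 321.72038584306245, 'cy': 204.04746420096347, 'k1': -0.041488203339283415, 'extrinsics': array([[ 2.40089017e-02, -9.99135732e-01, -3.39317163e-02,
         4.61307270e+01],
       [-9.88220069e-01, -1.85876940e-02, -1.51906527e-01,
         4.78311055e+02],
       [ 1.51144527e-01,  3.71791119e-02, -9.87812252e-01,
         9.62023837e+02],
       [ 0.00000000e+00,  0.00000000e+00,  0.00000000e+00,
         1.00000000e+00]])}
scene {'fx': 463.08195813885527, 'fy': 463.08195813885527, 'cx': 316.58996849933357, 'cy': 181.13696725545637, 'k1': -0.04676516770927926, 'extrinsics': array([[-9.36798399e-01,  3.49647335e-01, -1.24699687e-02,
         4.39072485e+02],
       [ 2.84466928e-01,  7.40444874e-01, -6.08949879e-01,
        -1.02606871e+02],
       [-2.03684378e-01, -5.74010566e-01, -7.93110676e-01,
         1.40817039e+03],
       [ 0.00000000e+00,  0.00000000e+00,  0.00000000e+00,
         1.00000000e+00]])}
```

View pics/top0.png

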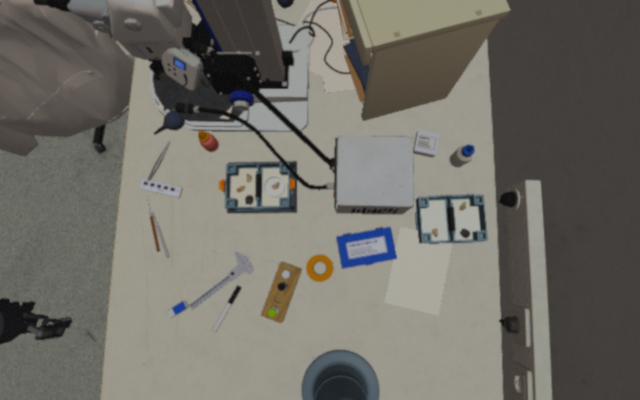

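View pics/scene0.png

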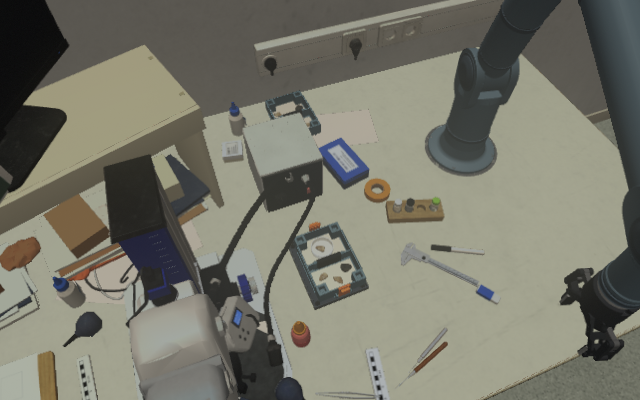

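The top picture shows the cradle tray with orange catches at about (259,187), the loose tray at about (450,219), and a tall grey box between them at (373,175). The scene picture agrees: cradle tray at (329,262), loose tray behind the box at (292,113).

Run:
```python
from h import *
im,c=load('top0')
a=cv2.resize(im[145:235,205:315],None,fx=5,fy=5,interpolation=2);b=cv2.resize(im[180:260,405:455+45],None,fx=5,fy=5,interpolation=2)
o=np.zeros((450,550+0,3),np.uint8);o[:]=a;p=np.zeros((450,475-225+0,3),np.uint8)
b=cv2.resize(im[185:255,410:495],None,fx=2.9,fy=2.9,interpolation=2); p[:b.shape[0],:b.shape[1]]=b
cv2.imwrite('pics/crop1.png',np.hstack([o,p])[:,:,::-1])
# dark frame masks
hsv=cv2.cvtColor(im,cv2.COLOR_RGB2HSV)
m=(hsv[...,2]<125).astype(np.uint8)
for (x0,y0,x1,y1),z in (((410,185,495,255),52),((218,155,303,220),56)):
    mm=np.zeros_like(m);mm[y0:y1,x0:x1]=m[y0:y1,x0:x1]
    cs,_=cv2.findContours(mm,0,2);k=max(cs,key=cv2.contourArea)
    r=cv2.minAreaRect(k);bx=cv2.boxPoints(r);P=plane(c,bx,z)
    print(r);print(P.round(),P.mean(0).round(1),np.linalg.norm(np.diff(P,axis=0),axis=1))
o=((hsv[...,0]<16)&(hsv[...,1]>150)&(hsv[...,2]>120)).astype(np.uint8)
n,l,s,ce=cv2.connectedComponentsWithStats(o)
for i in range(1,n):
    if s[i,4]>8: print(s[i],ce[i].round(1),plane(c,ce[i],60).round())
# box: pixels at corners of the top, for heights
for z in (0,150): print(z,plane(c,[[336,138],[411,138],[411,207],[336,207],[337,213],[408,213]],z).round())
```

```text
((450.35394287109375, 218.53369140625), (48.12624740600586, 70.93991088867188), 88.31531524658203)
[[ 502. -185.   52.]
 [ 511. -370.   52.]
 [ 386. -369.   52.]
 [ 377. -187.   52.]] [ 443.9 -277.8   52. ] [185.19745911 125.22320237 181.7103503 ]
((262.5, 184.0), (58.0, 79.0), 90.0)
[[603. 325.  56.]
 [606. 111.  56.]
 [450. 106.  56.]
 [446. 315.  56.]] [526.  214.4  56. ] [213.50922947 155.90083006 208.231116  ]
[200 140   7   5  10] [202.9 141.9] [[638. 381.  60.]]
[290 178   3  11  23] [290.6 183.3] [[527. 139.  60.]]
[219 180   5  10  29] [221.6 183.9] [[523. 322.  60.]]
0 [[ 673.   22.    0.]
 [ 676. -190.    0.]
 [ 479. -187.    0.]
 [ 475.   18.    0.]
 [ 459.   15.    0.]
 [ 463. -179.    0.]]
150 [[ 622.   21.  150.]
 [ 625. -159.  150.]
 [ 457. -157.  150.]
 [ 454.   18.  150.]
 [ 439.   16.  150.]
 [ 443. -150.  150.]]
```

View pics/crop1.png

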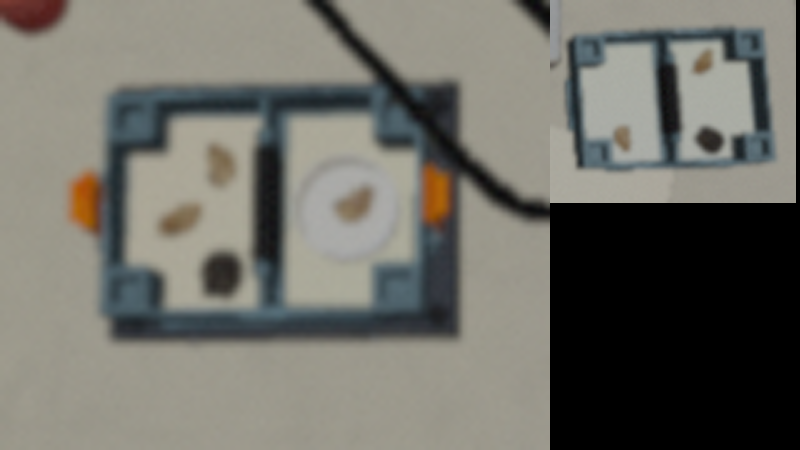

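The crop shows the cradle tray sitting against the left/far side of its cradle, with a black cable passing over its (−y, +x) corner. The loose tray is slightly turned and its black grip is in the middle. Next I'll get the heights of the box and the cable.

Run:
```python
from h import *
im,c=load('top0'); js,cs=load('scene0')
def tri(u,v):
    best=[]
    for z in range(0,300,2):
        P=plane(c,u,z); best.append((np.linalg.norm(proj(cs,P)[0]-v),z,P[0].round()))
    return min(best,key=lambda t:t[0])
for u,v in (((336,138),(266,181)),((411,138),(243,133)),((411,207),(296,116)),((336,207),(322,158))): 
    print(tri(u,v)) 
    for q in (((336,138),(322,158)),): pass
g=js.astype(int).max(2)
for u in ((310,186),(304,184),(297,180),(290,172),(283,164),(275,153),(265,141),(255,126)):
    r=[]
    for z in range(0,260,10):
        P=plane(c,u,z); p=proj(cs,P)[0].round().astype(int); r.append((z,*p,g[p[1],p[0]]) )
    d=[t for t in r if t[3]<70]; print(u,im[u[1],u[0]].max(),[ (t,plane(c,u,t[0])[0,:2].round()) for t in d][:5])
cv2.imwrite('pics/crop2.png',cv2.resize(js[100:320,220:390],None,fx=3.4,fy=2.7)[:,:,::-1])
```

```text
(np.float64(4.867239625191253), 154, array([621.,  21., 154.]))
(np.float64(1.9151032334143219), 148, array([ 626., -159.,  148.]))
(np.float64(4.1304542719890724), 146, array([ 458., -158.,  146.]))
(np.float64(2.4717588024506276), 160, array([452.,  18., 160.]))
(310, 186) 21 [((60, np.int64(309), np.int64(209), np.int64(53)), array([521.,  87.])), ((70, np.int64(310), np.int64(207), np.int64(53)), array([519.,  87.])), ((80, np.int64(310), np.int64(204), np.int64(54)), array([517.,  86.])), ((90, np.int64(311), np.int64(202), np.int64(55)), array([515.,  85.])), ((100, np.int64(311), np.int64(199), np.int64(54)), array([513.,  85.]))]
(304, 184) 27 [((100, np.int64(312), np.int64(204), np.int64(60)), array([518., 100.])), ((110, np.int64(312), np.int64(201), np.int64(54)), array([516.,  99.])), ((120, np.int64(313), np.int64(198), np.int64(54)), array([514.,  98.])), ((130, np.int64(313), np.int64(196), np.int64(54)), array([512.,  97.])), ((140, np.int64(314), np.int64(193), np.int64(54)), array([509.,  96.]))]
(297, 180) 89 [((10, np.int64(305), np.int64(235), np.int64(67)), arr
[... 1167 characters left out ...]
.])), ((80, np.int64(290), np.int64(245), np.int64(61)), array([603., 180.])), ((90, np.int64(291), np.int64(242), np.int64(55)), array([600., 178.])), ((100, np.int64(291), np.int64(239), np.int64(56)), array([597., 177.])), ((110, np.int64(292), np.int64(235), np.int64(55)), array([594., 175.]))]
(265, 141) 28 [((80, np.int64(281), np.int64(259), np.int64(55)), array([635., 208.])), ((90, np.int64(282), np.int64(255), np.int64(55)), array([632., 206.])), ((100, np.int64(282), np.int64(252), np.int64(56)), array([629., 204.])), ((240, np.int64(294), np.int64(203), np.int64(58)), array([583., 176.])), ((250, np.int64(295), np.int64(199), np.int64(53)), array([580., 174.]))]
(255, 126) 146 []
```

View pics/crop2.png

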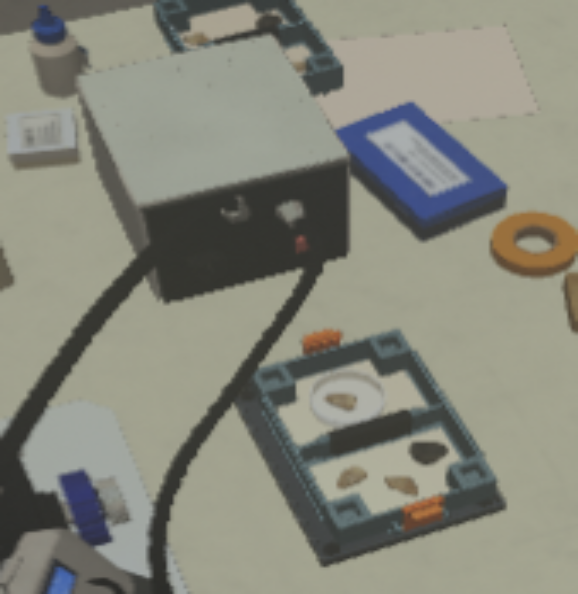

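The box top is about 150 mm high at x 455–625, y −158..20. A cable arcs over the cradle tray's (+x, −y) corner at roughly z 90–120, but the two views constrain its height poorly. I'll look with the wrist camera from above the cradle first, since it is on the way.

```bash
python3 -m inch '[[[20,-28,6],[0,0,1.8]],[[20,-28,6],[0,0,1.8]],[[20,-28,6],[0,0,1.8]],[[20,-28,6],[0,0,1.8]],[[20,-28,6],[0,0,1.8]],[[20,-28,6],[0,0,1.8]],[[20,-28,6],[0,0,1.8]],[[20,-28,6],[0,0,1.8]],[[20,-28,6],[0,0,1.8]],[[20,-28,6],[0,0,1.8]],[[0,0,0],[0,0,0]],[[0,0,0],[0,0,0]]]' 1 20
python3 - <<'E'
from h import *
im,c=snap('wrist','w1'); print(c)
s=telemetry.read_state(); print(s['tool_pos'],s['eef_rot'],s['wrist_force'],s['clock'])
E
```

```text
clock: 1.3
tool_pos: [401.6, 337.0, 251.6]
eef_rot: [180.0, -0.0, 179.8]
wrist_force: [-0.5, 0.2, 0.4]
gripper_width: 1.002
finger_force: 0.0
{'fx': 344.1460438161984, 'fy': 344.1460438161984, 'cx': 321.48846897535475, 'cy': 197.1667370964116, 'k1': -0.05495368833884452, 'extrinsics': array([[ 2.96035554e-03,  9.99995616e-01,  7.18514375e-05,
        -3.37792683e+02],
       [ 9.60952450e-01, -2.86465467e-03,  2.76698722e-01,
        -4.38287782e+02],
       [ 2.76697715e-01, -7.50080781e-04, -9.60956717e-01,
         3.25371449e+02],
       [ 0.00000000e+00,  0.00000000e+00,  0.00000000e+00,
         1.00000000e+00]])}
[400.55579965 338.24199373 251.30296822] [-1.79999202e+02 -6.68591408e-02  1.79953288e+02] [-0.75032582  0.70099103 -0.39847143] 1.35
```

View pics/w1.png

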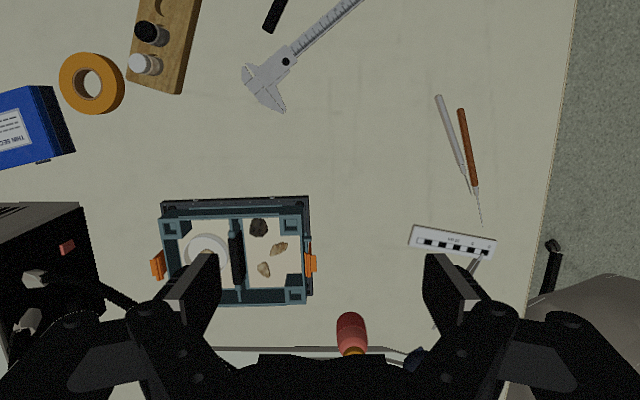

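The wrist picture shows the cradle tray at about (235,250), its catches at (157,265) and (311,263), and its sockets at (170,228) and (291,225). The fingers hide the cable, so I'll centre over the tray.

```bash
python3 -m inch '[[[20,-28,0],[0,0,0]],[[20,-28,0],[0,0,0]],[[20,-28,0],[0,0,0]],[[20,-28,0],[0,0,0]],[[0,0,0],[0,0,0]],[[0,0,0],[0,0,0]]]'
python3 - <<'E'
from h import *
im,c=snap('wrist','w2')
s=telemetry.read_state(); print(s['tool_pos'],s['eef_rot'],s['wrist_force'],s['clock'])
E
```

```text
clock: 1.95
tool_pos: [480.6, 226.8, 251.2]
eef_rot: [180.0, -0.1, 180.0]
wrist_force: [-1.2, 0.3, 0.6]
gripper_width: 1.002
finger_force: 0.0
[480.01491363 227.99285059 251.2131953 ] [ 1.79978876e+02 -8.21075312e-02 -1.79883456e+02] [0.19612879 1.17552916 0.4592366 ] 2.0
```

View pics/w2.png

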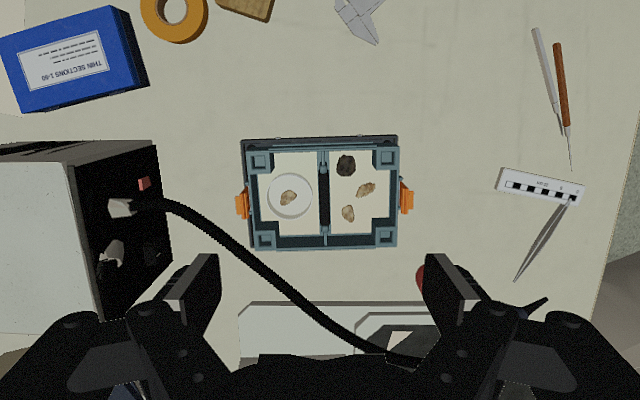

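This shows the cradle tray clearly, with sockets at about (260,161), (386,156), (263,239) and (387,234). The cable runs (167,203)→(240,255)→(300,305), clear of the tray's outline in this view. Next I'll compute the tray pose and the cable height.

Run:
```python
from h import *
w,cw=load('w2'); im,c=load('top0'); js,cs=load('scene0')
S=plane(cw,[[260,161],[386,156],[387,234],[263,239]],56); print(S.round(1),S.mean(0).round(1),np.linalg.norm(np.diff(S,axis=0),axis=1).round(1))
g=w.max(2)
# cradle: wrist dark outline corners at z=14
h=cv2.cvtColor(w,cv2.COLOR_RGB2HSV); o=((h[...,0]<16)&(h[...,1]>150)&(h[...,2]>120)).astype(np.uint8)
n,l,s,ce=cv2.connectedComponentsWithStats(o)
for i in range(1,n):
    if s[i,4]>80 and ce[i][1]>100: print('catch',ce[i].round(1),plane(cw,ce[i],60).round(1))
# cable: wrist ray across top centreline
pts=np.float64([(167,203),(190,213),(215,233),(240,255),(270,281),(300,305),(330,331)])
tl=np.float64([(320,187),(310,186),(304,184),(297,180),(290,172),(283,164),(275,153),(265,141)])
T=np.array([tl[i]+(tl[i+1]-tl[i])*k/40 for i in range(len(tl)-1) for k in range(40)])
for p in pts:
    b=min(((np.linalg.norm(T-proj(c,plane(cw,p,z))[0],axis=1).min(),z) for z in range(0,220,2)))
    P=plane(cw,p,b[1])[0]; print(p,b,P.round(),'scene',proj(cs,P)[0].round())
```

```text
[[477.9 158.1  56. ]
 [472.2 297.8  56. ]
 [564.9 303.8  56. ]
 [571.3 157.1  56. ]] [521.6 229.2  56. ] [139.8  92.8 146.9]
catch [405.9 200.4] [[522.3 322.4  60. ]]
catch [243.3 205.7] [[528.7 137.2  60. ]]
[167. 203.] (np.float64(0.020714506304151514), 112) [510.  74. 112.] scene [311. 192.]
[190. 213.] (np.float64(0.04926366959896668), 128) [515. 102. 128.] scene [313. 198.]
[215. 233.] (np.float64(0.09813698089003774), 132) [533. 126. 132.] scene [309. 207.]
[240. 255.] (np.float64(0.18572719457089185), 128) [558. 147. 128.] scene [303. 217.]
[270. 281.] (np.float64(0.11668849578796076), 118) [592. 173. 118.] scene [293. 233.]
[300. 305.] (np.float64(0.7301125017731943), 108) [627. 203. 108.] scene [283. 250.]
[330. 331.] (np.float64(17.5671320996471), 136) [639. 235. 136.] scene [281. 257.]
```

The cable crosses above the tray's (+x, −y) corner with its centre at about z 120–130, so I'll bring the loaded tray in low from −x/+y, under it. Next I'll view the loose tray from the same relative pose, so that calibration bias cancels.

```bash
python3 -m inch '[[[-6,-30,4],[0,0,0]],[[-6,-46,0],[0,0,0]],[[-7,-46,0],[0,0,0]],[[-7,-46,0],[0,0,0]],[[-7,-46,0],[0,0,0]],[[-7,-46,0],[0,0,0]],[[-7,-46,0],[0,0,0]],[[-7,-46,0],[0,0,0]],[[-7,-46,0],[0,0,0]],[[-7,-46,0],[0,0,0]],[[-7,-46,0],[0,0,0]],[[-4,-14,-8],[0,0,0]]]'
python3 -m inch '[[[0,0,0],[0,0,0]],[[0,0,0],[0,0,0]],[[0,0,0],[0,0,0]]]'
python3 - <<'E'
from h import *
im,c=snap('wrist','w3')
s=telemetry.read_state(); print(s['tool_pos'],s['eef_rot'],s['wrist_force'],s['clock'],s['qpos'])
w2,_=load('w2')
cv2.imwrite('pics/cmp.png',np.vstack([cv2.resize(w2[120:265,220:430],None,fx=2,fy=2,interpolation=2),np.zeros((10,420,3),np.uint8),cv2.resize(im[120:265,220:430],None,fx=2,fy=2,interpolation=2)])[:,:,::-1])
E
```

```text
clock: 3.2
tool_pos: [402.6, -281.9, 249.3]
eef_rot: [-179.8, 0.2, 179.8]
wrist_force: [-1.0, 0.4, 0.0]
gripper_width: 0.999
finger_force: 0.0
clock: 3.5
tool_pos: [403.7, -275.1, 247.7]
eef_rot: [179.9, -0.0, -179.7]
wrist_force: [0.5, 0.1, 0.3]
gripper_width: 1.001
finger_force: 0.0
[ 403.59933846 -275.37062249  247.79089043] [ 1.79956864e+02  1.15233929e-02 -1.79744244e+02] [1.13259724 0.64222402 0.15565201] 3.55 [-21.0479587   -0.43049067  51.26215963 111.18654532   0.31339687
  69.09506756 120.35728009]
```

View pics/cmp.png

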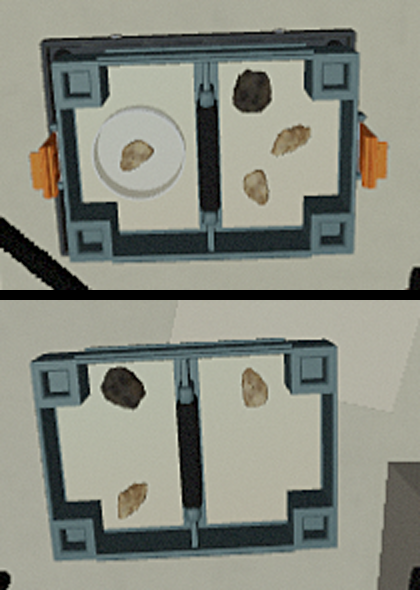

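The comparison shows both trays from the same view. Cradle tray sockets are near crop (79,83), (333,78), (91,238) and (333,233). Loose tray sockets are near (59,377), (310,371), (71,537) and (314,524). I'll zoom in on the eight sockets once.

Run:
```python
from h import *
rows=[]
for f,L in (('w2',[(79,83),(333,78),(91,238),(333,233)]),('w3',[(59,77),(310,71),(71,237),(314,224)])):
    im,c=load(f); t=[]
    for a,b in L:
        x=220+a//2;y=120+b//2; print(f,x-12,y-12)
        k=cv2.resize(im[y-12:y+13,x-12:x+13],(200,200),interpolation=cv2.INTER_CUBIC)
        k=np.clip(k.astype(int)*2,0,255).astype(np.uint8); k[:,::40]//=2; k[::40]//=2; t.append(k)
    rows.append(np.hstack(t))
cv2.imwrite('pics/sock.png',np.vstack(rows)[:,:,::-1])
```

```text
w2 247 149
w2 374 147
w2 253 227
w2 374 224
w3 237 146
w3 363 143
w3 243 226
w3 365 220
```

View pics/sock.png

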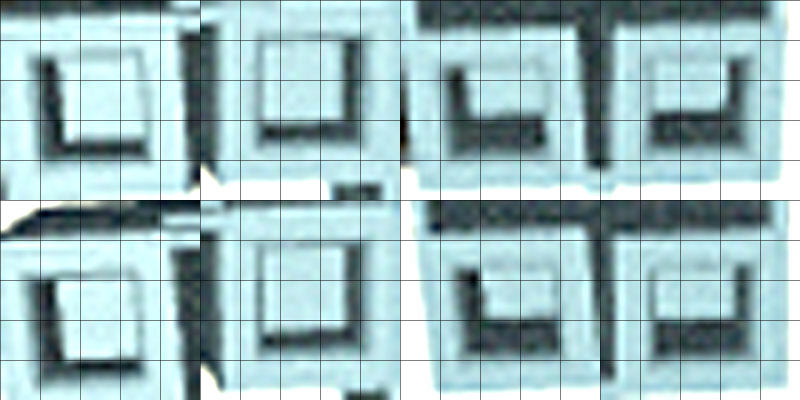

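The zoom shows each socket opening clearly, so I'll read the opening centres from it. They are in the next script.

Run:
```python
from h import *
M=np.float64([[-47,-72],[-47,72],[47,-72],[47,72]])
for f,uv,z in (('w2',[(257.9,161.7),(387.1,157.6),(264.7,239.9),(385.6,236.5)],56),('w3',[(247.5,161.35),(376.2,154.4),(256.2,239.4),(377.1,233.2)],52)):
    im,c=load(f); P=plane(c,uv,z)[:,:2]; m=P.mean(0); U,S,V=np.linalg.svd(M.T@(P-m)); R=(U@V).T
    print(f,P.round(1).tolist(),m.round(1),'yaw',np.degrees(np.arctan2(R[1,0],R[0,0])).round(2),'res',(P-m-M@R.T).round(1).tolist())
w,c=load('w1'); g=w.max(2)
cab=[(215,233),(240,255),(255,268),(270,281)]; _,c2=load('w2')
for p in cab:
    print(p,[(z,*proj(c,plane(c2,p,z))[0].round(0).astype(int)) for z in (100,110,120,130,140)])
for u in range(96,160,6): 
    col=g[255:320,u]; print(u,[255+i for i in np.where(np.diff((col<70).astype(int)))[0]])
```

```text
w2 [[478.7, 155.7], [474.0, 299.1], [572.5, 159.0], [568.1, 302.3]] [523.3 229. ] yaw 1.87 res [[0.0, 0.2], [0.0, -0.4], [-0.2, 0.4], [0.1, -0.2]]
w3 [[402.1, -357.7], [393.6, -214.9], [495.8, -352.5], [487.1, -209.2]] [ 444.7 -283.6] yaw 3.41 res [[0.1, 0.5], [0.1, -0.4], [-0.0, 0.2], [-0.2, -0.3]]
(215, 233) [(100, np.int64(126), np.int64(298)), (110, np.int64(124), np.int64(300)), (120, np.int64(121), np.int64(301)), (130, np.int64(118), np.int64(304)), (140, np.int64(115), np.int64(306))]
(240, 255) [(100, np.int64(151), np.int64(317)), (110, np.int64(148), np.int64(319)), (120, np.int64(145), np.int64(321)), (130, np.int64(143), np.int64(323)), (140, np.int64(140), np.int64(325))]
(255, 268) [(100, np.int64(165), np.int64(329)), (110, np.int64(163), np.int64(330)), (120, np.int64(160), np.int64(332)), (130, np.int64(157), np.int64(334)), (140, np.int64(154), np.int64(336))]
(270, 281) [(100, np.int64(180), np.int64(340)), (110, np.int64(178), np.int64(342)), (120, np.int64(175), np.int64(343)), (130, np.int64(172), np.int64(345)), (140, np.int64(169), np.int64(347))]
96 [np.int64(267)]
102 [np.int64(282), np.int64(314)]
108 [np.int64(285), np.int64(299)]
114 [np.int64(289), np.int64(303)]
120 [np.int64(292), np.int64(306), np.int64(318)]
126 [np.int64(295), np.int64(311), np.int64(312)]
132 [np.int64(300), np.int64(305), np.int64(306)]
138 [np.int64(303)]
144 [np.int64(301)]
150 [np.int64(299)]
156 [np.int64(255), np.int64(256), np.int64(293)]
```

Both fits have residuals under 0.5 mm: cradle tray at (523.3, 229.0) with yaw 1.87°, loose tray at (444.7, −283.6) with yaw 3.41°. I'll go down onto the grip.

```bash
python3 -m inch '[[[10,-2,-30],[0,0,0.8]],[[10,-2,-30],[0,0,0.8]],[[10,-2,-30],[0,0,0.8]],[[11,-2,-30],[0,0,0.8]],[[0,0,-15],[0,0,0]],[[0,0,-15],[0,0,0]],[[0,0,-10],[0,0,0]],[[0,0,0],[0,0,0]],[[0,0,0],[0,0,0]]]'
python3 - <<'E'
from h import *
s=telemetry.read_state(); print(s['tool_pos'],s['eef_rot'],s['wrist_force'],s['clock'],s['qpos'])
w,c2=load('w2'); g=w.max(2); w1,c1=load('w1'); g1=w1.max(2)
def cen(g,u,lo,hi):
    r=np.where(g[lo:hi,u]<75)[0]; return lo+r.mean() if len(r) else None
def run(g,u,v0):
    r=[v for v in range(v0-14,v0+15) if g[v,u]<90]; return np.mean(r),len(r)
L=[(u,run(g1,u,v)[0]) for u,v in ((108,292),(114,296),(120,299))]; k=np.polyfit(*zip(*L),1)
for u,v in ((200,220),(208,227),(215,233),(225,241)):
    vv,n=run(g,u,v); z=min(range(80,160),key=lambda z:abs(np.diff([np.polyval(k,proj(c1,plane(c2,(u,vv),z))[0,0]),proj(c1,plane(c2,(u,vv),z))[0,1]])[0]))
    print(u,vv,n,z,plane(c2,(u,vv),z)[0].round(),proj(c1,plane(c2,(u,vv),z))[0].round(1))
E
```

```text
clock: 4.45
tool_pos: [443.6, -286.3, 88.6]
eef_rot: [-180.0, 0.1, -176.9]
wrist_force: [1.4, 0.8, -0.2]
gripper_width: 0.999
finger_force: 0.0
[ 443.55613277 -286.28637896   88.59622132] [-1.79984926e+02  8.47366629e-02 -1.76864315e+02] [ 1.44165944  0.80687715 -0.22608345] 4.45 [-12.16951034  21.02221886  47.65511859 115.29216345 -19.76346143
  51.81592818 139.15369793]
200 221.0 15 122 [525. 109. 122.] [105.9 291.4]
208 226.5 14 121 [531. 116. 121.] [113.8 296. ]
215 232.0 15 118 [538. 121. 118.] [121.4 300.2]
225 239.5 14 115 [547. 130. 115.] [131.8 306.2]
```

The cable centre comes out at about z 115 and falling toward +x, so I'll stay low under it. Now I'll finish the descent with a small correction.

```bash
python3 -m inch '[[[1,2,-12],[0,0,0]],[[0,0,-12],[0,0,0]],[[0,0,-12],[0,0,0]],[[0,0,-10],[0,0,0]],[[0,0,-8],[0,0,0]],[[0,0,-6],[0,0,0]],[[0,0,-4],[0,0,0]],[[0,0,0],[0,0,0]],[[0,0,0],[0,0,0]],[[0,0,0],[0,0,0]]]'
python3 -c "
from h import *
s=telemetry.read_state(); print(s['tool_pos'],s['eef_rot'],s['wrist_force'])"
```

```text
clock: 5.45
tool_pos: [444.7, -284.2, 24.2]
eef_rot: [-180.0, 0.1, -176.8]
wrist_force: [-1.0, -1.0, -0.3]
gripper_width: 0.999
finger_force: 0.0
[ 444.66493482 -284.2235873    24.20596611] [-1.79973630e+02  5.15266504e-02 -1.76836033e+02] [-0.96122595 -0.971851   -0.25287587]
```

Close slowly, in two stages, on the grip.

```bash
python3 -m inch '[[[0,0,-1],[0,0,0]],[[0,0,0],[0,0,0]],[[0,0,0],[0,0,0]],[[0,0,0],[0,0,0]],[[0,0,0],[0,0,0]],[[0,0,0],[0,0,0]],[[0,0,0],[0,0,0]],[[0,0,0],[0,0,0]]]' 0 25
python3 -m inch '[[[0,0,0],[0,0,0]],[[0,0,0],[0,0,0]],[[0,0,0],[0,0,0]],[[0,0,0],[0,0,0]],[[0,0,0],[0,0,0]],[[0,0,0],[0,0,0]]]' 0 70
python3 -c "
from h import *
s=telemetry.read_state(); print(s['tool_pos'],s['eef_rot'],s['wrist_force'],s['ft_torque'])"
```

```text
clock: 6.25
tool_pos: [444.2, -283.9, 22.7]
eef_rot: [-180.0, -0.0, -176.8]
wrist_force: [0.2, 0.3, -0.1]
gripper_width: 0.002
finger_force: 0.0
clock: 6.85
tool_pos: [444.2, -284.0, 22.8]
eef_rot: [-180.0, -0.0, -176.8]
wrist_force: [-0.4, -0.3, -0.6]
gripper_width: 0.003
finger_force: 0.0
[ 444.23114155 -283.95151187   22.77696232] [-1.79998393e+02 -1.69145750e-03 -1.76834076e+02] [-0.37244949 -0.29549909 -0.59370639] [0.04015767 0.0170805  0.01259266]
```

The gripper closed on nothing, so I'll look before doing anything else.

Run:
```python
from h import *
im,c=snap('wrist','w4'); t,ct=snap('top','top1'); s,cs=snap('scene','sc1')
st=telemetry.read_state()
p=proj(ct,[[444,-284,22],[444.7,-283.6,52]]); print(p, proj(c,[st['tool_pos']]))
a=cv2.resize(t[150:290,370:520],(450,420)); b=cv2.resize(im[:,:],(350,219)); b2=cv2.resize(s[70:160,240:360],(350,201))
o=np.hstack([a,np.vstack([b,b2])]); cv2.imwrite('pics/m1.png',o[:,:,::-1])
```

```text
[[449.33854769 219.62546599]
 [452.65813243 218.06296592]] [[322.32292111 226.14222997]]
```

View pics/m1.png

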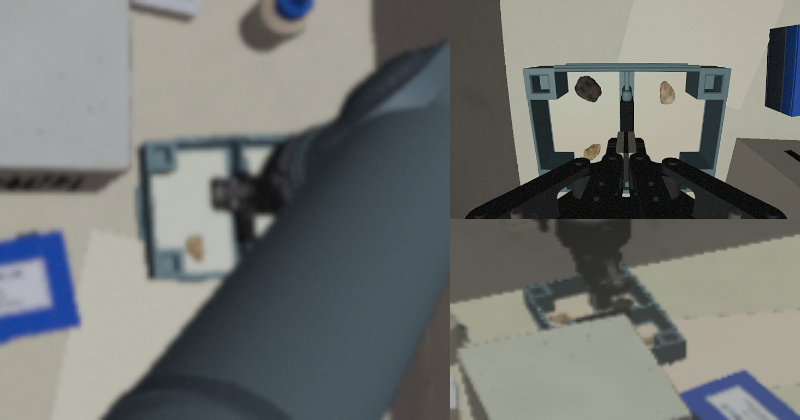

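The wrist view shows the shut gripper directly over the grip line, with the sockets undisturbed at mosaic (542,82) and (711,82). It looks as if the fingers straddle the grip, which contradicts the reading of 0. A small slow lift with force readings will tell.

```bash
python3 -m inch '[[[0,0,2],[0,0,0]],[[0,0,2],[0,0,0]],[[0,0,2],[0,0,0]],[[0,0,2],[0,0,0]],[[0,0,0],[0,0,0]],[[0,0,0],[0,0,0]],[[0,0,0],[0,0,0]]]'
python3 - <<'E'
from h import *
im,c=snap('wrist','w5')
s=telemetry.read_state(); print(s)
a,_=load('w4'); w4,c4=load('w4')
for z in (52,60): print(proj(c,[[397,-360,z]]))
print(proj(c4,[[402.1,-357.7,52],[393.6,-214.9,52]]),proj(c,[[402.1,-357.7,52],[393.6,-214.9,52]]))
m=lambda im:(cv2.cvtColor(im,cv2.COLOR_RGB2HSV)[...,1]>70)&(im.max(2)<170)&(im.max(2)>60)
for k in (w4,im):
    q=m(k); print('blue rows at col 170,480', [np.where(q[:300,u])[0][:1] for u in (170,300,480)], 'cols at row 150',np.where(q[150])[0][[0,-1]])
E
```

```text
clock: 7.7
tool_pos: [444.2, -283.9, 30.7]
eef_rot: [180.0, -0.0, -176.8]
wrist_force: [0.5, 0.2, -0.3]
gripper_width: -0.003
finger_force: 0.0
{'clock': 7.75, 'qpos': array([ -8.49311696,  26.59168392,  43.4976094 , 116.98956452,
       -25.37277616,  45.96586943, 143.23880455]), 'dq': array([-0.02461631, -0.01847861,  0.05538234, -0.05608186, -0.02102512,
        0.04524179, -0.05804002]), 'joint_torque': array([-4.57234477e-03, -3.13857079e+01,  7.99496144e+00, -1.77129024e+01,
        8.60649714e-03,  3.84749001e-04,  2.19707755e-05]), 'tool_pos': array([ 444.17688409, -283.88254748,   30.7095902 ]), 'eef_rot': array([ 1.79997947e+02, -8.20220811e-03, -1.76830261e+02]), 'wrist_force': array([ 0.63709054, -0.17144093,  0.48588654]), 'ft_torque': array([-0.03395966, -0.02826311, -0.01790262]), 'finger_force': 0.0, 'gripper_width': -0.0033286428464622654}
[[166.56294175 139.58573345]]
[[158.91259401 141.68686861]]
[[164.83913118 153.12321687]
 [481.34735742 152.07321925]] [[171.98122441 150.60391432]
 [473.75695726 149.60790441]]
blue rows at col 170,480 [array([], dtype=int64), array([], dtype=int64), array([], dtype=int64)] cols at row 150 [327 639]
blue rows at col 170,480 [array([], dtype=int64), array([115]), array([123])] cols at row 150 [384 639]
```

The tray did not come up. I'll use the last view to see exactly where the fingertips are.

Run:
```python
from h import *
a,_=load('w4');b,_=load('w5');t,_=load('w3')
f=lambda i:np.clip((i/255.)**0.5*255,0,255).astype(np.uint8)
o=np.hstack([cv2.resize(f(k[120:370,240:400]),(390,600),interpolation=2) for k in (a,b)])
cv2.imwrite('pics/m2.png',o[:,:,::-1])
```

View pics/m2.png

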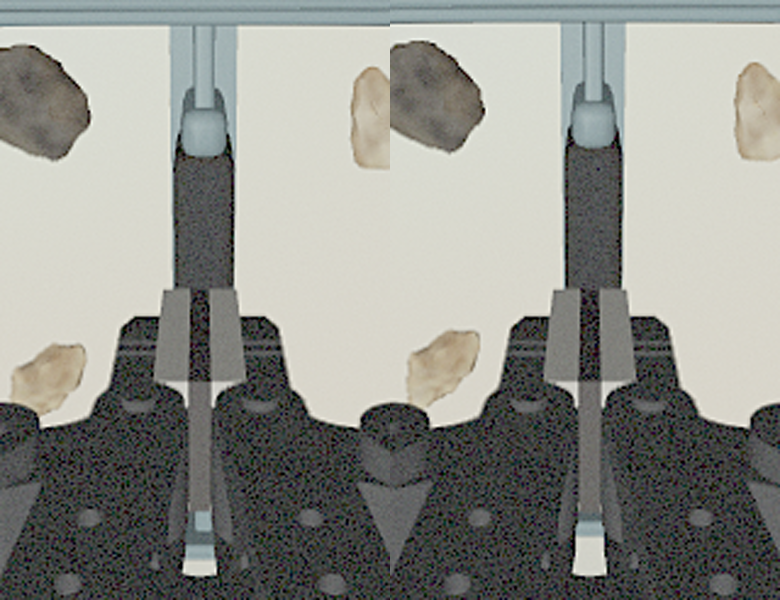

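This shows the shut fingers above the grip and occluding it. The tip edge is at crop row 290, which puts the tips near z≈65–70 rather than at the reported TCP height of 23. The real tips therefore sit about 45 mm above the reported TCP, which also agrees with the open-finger spacing in the earlier wrist picture. I'll reopen and go lower in small steps while watching the force.

```bash
python3 -m inch '[[[0,0,0],[0,0,0]],[[0,0,0],[0,0,0]],[[0,0,0],[0,0,0]],[[0,0,0],[0,0,0]],[[0,0,0],[0,0,0]],[[0,0,0],[0,0,0]],[[0,0,0],[0,0,0]],[[0,0,0],[0,0,0]]]' 1 20
python3 -m inch '[[[0,0,-4],[0,0,0]],[[0,0,-4],[0,0,0]],[[0,0,-4],[0,0,0]],[[0,0,-4],[0,0,0]],[[0,0,-4],[0,0,0]],[[0,0,-2],[0,0,0]],[[0,0,0],[0,0,0]],[[0,0,0],[0,0,0]]]'
python3 -c "
from h import *
s=telemetry.read_state(); print(s['qpos'],s['wrist_force'])"
```

```text
clock: 8.55
tool_pos: [444.2, -283.9, 30.8]
eef_rot: [180.0, -0.0, -176.8]
wrist_force: [-0.2, 0.6, -0.1]
gripper_width: 0.999
finger_force: 0.0
clock: 9.35
tool_pos: [444.3, -284.0, 8.8]
eef_rot: [-180.0, 0.0, -176.8]
wrist_force: [0.4, 0.1, 0.1]
gripper_width: 1.001
finger_force: 0.0
[ -6.88860072  28.72993692  41.68283597 117.38411355 -27.51633804
  43.76759084 144.87210369] [0.35309768 0.08128627 0.10208011]
```

```bash
python3 -m inch '[[[0,0,-3],[0,0,0]],[[0,0,-3],[0,0,0]],[[0,0,-3],[0,0,0]],[[0,0,-3],[0,0,0]],[[0,0,-2],[0,0,0]],[[0,0,0],[0,0,0]],[[0,0,0],[0,0,0]]]'
python3 -m inch '[[[0,0,0],[0,0,0]],[[0,0,0],[0,0,0]],[[0,0,0],[0,0,0]],[[0,0,0],[0,0,0]],[[0,0,0],[0,0,0]],[[0,0,0],[0,0,0]],[[0,0,0],[0,0,0]],[[0,0,0],[0,0,0]]]' 0 20
```

```text
clock: 10.05
tool_pos: [444.2, -284.0, -5.3]
eef_rot: [-180.0, -0.0, -176.8]
wrist_force: [-0.8, -0.4, -0.3]
gripper_width: 1.001
finger_force: 0.0
clock: 10.85
tool_pos: [444.3, -283.9, -5.1]
eef_rot: [180.0, 0.0, -176.8]
wrist_force: [0.4, 0.2, 2.2]
gripper_width: 0.132
finger_force: 23.0
```

It gripped: 0.132 × 85 ≈ 11 mm with 23 N on the pad. Only the tips are engaged, so I'll reopen, go deeper and re-grip firmly.

```bash
python3 -m inch '[[[0,0,0],[0,0,0]],[[0,0,0],[0,0,0]],[[0,0,0],[0,0,0]],[[0,0,0],[0,0,0]],[[0,0,0],[0,0,0]],[[0,0,-3],[0,0,0]],[[0,0,-3],[0,0,0]],[[0,0,-3],[0,0,0]],[[0,0,-3],[0,0,0]],[[0,0,0],[0,0,0]],[[0,0,0],[0,0,0]]]' 1 20
python3 -m inch '[[[0,0,0],[0,0,0]],[[0,0,0],[0,0,0]],[[0,0,0],[0,0,0]],[[0,0,0],[0,0,0]],[[0,0,0],[0,0,0]],[[0,0,0],[0,0,0]],[[0,0,0],[0,0,0]],[[0,0,0],[0,0,0]]]' 0 20
```

```text
clock: 11.95
tool_pos: [444.1, -283.9, -17.4]
eef_rot: [180.0, -0.0, -176.8]
wrist_force: [0.3, 0.3, 0.1]
gripper_width: 1.0
finger_force: 0.0
clock: 12.75
tool_pos: [444.3, -284.0, -17.1]
eef_rot: [-180.0, 0.0, -176.8]
wrist_force: [-0.5, -0.5, 1.5]
gripper_width: 0.132
finger_force: 24.0
```

```bash
python3 -m inch '[[[0,0,0],[0,0,0]],[[0,0,0],[0,0,0]],[[0,0,0],[0,0,0]],[[0,0,0],[0,0,0]],[[0,0,0],[0,0,0]]]' 0 90
python3 -m inch '[[[0,0,1],[0,0,0]],[[0,0,2],[0,0,0]],[[0,0,3],[0,0,0]],[[0,0,3],[0,0,0]],[[0,0,2],[0,0,0]],[[0,0,1],[0,0,0]],[[0,0,0],[0,0,0]],[[0,0,0],[0,0,0]],[[0,0,0],[0,0,0]]]'
python3 - <<'E'
from h import *
im,c=snap('wrist','w6')
s=telemetry.read_state(); print(s['tool_pos'],s['eef_rot'],s['wrist_force'],s['ft_torque'],s['qpos'])
E
```

```text
clock: 13.25
tool_pos: [444.5, -284.1, -17.0]
eef_rot: [-180.0, 0.0, -176.8]
wrist_force: [-0.7, 0.1, 5.5]
gripper_width: 0.124
finger_force: 88.5
clock: 14.15
tool_pos: [444.2, -283.9, -5.3]
eef_rot: [180.0, -0.0, -176.8]
wrist_force: [0.2, -0.3, -3.9]
gripper_width: 0.122
finger_force: 87.7
[ 444.13951891 -283.90146107   -5.32168508] [ 1.79997462e+02 -1.18015014e-02 -1.76835428e+02] [-0.39312543  0.52717655 -4.44588114] [-0.0189532  -0.01078449  0.00989743] [ -5.86136104  30.09886756  40.47219186 117.5880785  -28.86877597
  42.38054033 145.90014799]
```

Lifted, with a load of about 4.2 N and the lug tips at TCP z + 17. Now I'll raise it above the box, speeding up and slowing down gently.

```bash
python3 -m inch '[[[0,0,5],[0,0,0]],[[0,0,11],[0,0,0]],[[0,0,17],[0,0,0]],[[0,0,22],[0,0,0]],[[0,0,24],[0,0,0]],[[0,0,24],[0,0,0]],[[0,0,22],[0,0,0]],[[0,0,17],[0,0,0]],[[0,0,12],[0,0,0]],[[0,0,6],[0,0,0]],[[0,0,0],[0,0,0]]]'
python3 - <<'E'
from h import *
im,c=load('w6'); s=im.astype(int)
for v in (120,135,150,165):
    b=(s[v,:,2]-s[v,:,0]>12)&(s[v,:,1]>45); r=np.where(np.diff(b.astype(int)))[0]; print(v,r[(r>100)&(r<560)])
E=np.array(c['extrinsics']); 
for u in(-60,60):
  for t in(-85,85): print(u,t,proj(c,[[444.2+u*.998-t*.055,-283.9+u*.055+t*.998,64]])[0].round(1))
E
```

```text
clock: 15.3
tool_pos: [444.7, -284.2, 155.8]
eef_rot: [-180.0, 0.1, -176.8]
wrist_force: [-0.1, -0.4, -3.0]
gripper_width: 0.124
finger_force: 87.9
120 [196 197 201 202 204 439 440 441]
135 []
150 [145 180 181 304 339 459 461 462 463 465 473 476 482 483 485 486 487 488
 490 491 495 498]
165 [117 147 304 338 458 459 463 464 465 467 468 470 471 473 474 477 480 486
 487 489 490 494 495 525 529 532 533 539 540 542 544 548 549]
-60 -85 [ 69.1 131.2]
-60 85 [576.5 131.8]
60 -85 [128.5 409.8]
60 85 [516.1 410. ]
```

```bash
python3 -m inch '[[[-3,8,0],[0,0,0]],[[-3,16,0],[0,0,0]],[[-3,24,0],[0,0,-0.1]],[[-3,31,0],[0,0,-0.1]],[[-3,35,0],[0,0,-0.1]],[[-3,35,0],[0,0,-0.1]],[[-3,35,0],[0,0,-0.1]],[[-3,35,0],[0,0,-0.1]],[[-3,35,0],[0,0,-0.1]],[[-3,35,0],[0,0,-0.1]],[[-3,35,0],[0,0,-0.1]],[[-3,35,0],[0,0,-0.1]]]'
python3 -m inch '[[[-3,35,0],[0,0,-0.1]],[[-3,35,0],[0,0,-0.1]],[[-3,31,0],[0,0,-0.1]],[[-3,24,0],[0,0,0]],[[-3,18,0],[0,0,0]],[[-1,12,0],[0,0,0]],[[0,6,0],[0,0,0]],[[0,0,0],[0,0,0]],[[0,0,0],[0,0,0]]]'
python3 -c "
from h import *
s=telemetry.read_state(); print(s['tool_pos'],s['eef_rot'],s['wrist_force'],s['ft_torque'],s['qpos'])"
```

```text
clock: 16.5
tool_pos: [406.3, 76.1, 153.7]
eef_rot: [-180.0, -0.1, -177.8]
wrist_force: [0.4, -0.7, -3.9]
gripper_width: 0.125
finger_force: 88.0
clock: 17.4
tool_pos: [392.3, 234.7, 154.4]
eef_rot: [-179.9, -0.0, -178.2]
wrist_force: [1.4, 0.0, -3.3]
gripper_width: 0.123
finger_force: 88.1
[392.30295064 234.72521096 154.44662628] [-1.79932604e+02 -3.46072537e-02 -1.78220864e+02] [ 1.38809691  0.01373874 -3.3137985 ] [-0.01689639  0.01399805 -0.0380469 ] [-57.82672501   2.78996094  22.4603189  120.18667862  -1.22220604
  57.30676318  57.05021159]
```

```bash
python3 -m inch '[[[0,0,-6],[0,0,0]],[[0,-2,-12],[0,0,0]],[[0,-2,-18],[0,0,0]],[[0,-2,-20],[0,0,0]],[[0,0,-20],[0,0,0]],[[0,0,-16],[0,0,0]],[[0,0,-11],[0,0,0]],[[0,0,-6],[0,0,0]],[[0,0,-2],[0,0,0]],[[0,0,0],[0,0,0]],[[0,0,0],[0,0,0]],[[0,0,0],[0,0,0]]]'
python3 -c "
from h import *
s=telemetry.read_state(); print(s['tool_pos'],s['eef_rot'],s['wrist_force'])"
```

```text
clock: 18.6
tool_pos: [392.9, 230.6, 44.5]
eef_rot: [179.9, 0.1, -178.1]
wrist_force: [0.1, -0.2, -3.0]
gripper_width: 0.126
finger_force: 88.1
[392.91127984 230.5873225   44.48729358] [ 1.79933910e+02  7.41529534e-02 -1.78131605e+02] [ 0.13316489 -0.19711295 -2.99803588]
```

```bash
python3 -m inch '[[[4,-1,0],[0,0,0]],[[8,-1,-1],[0,0,0]],[[12,0,0],[0,0,0]],[[14,0,0],[0,0,0]],[[14,0,0],[0,0,0]],[[14,0,0],[0,0,0]],[[12,0,0],[0,0,0]],[[10,0,0],[0,0,0]],[[7,0,0],[0,0,0]],[[4,0,0],[0,0,0]],[[0,0,0],[0,0,0]],[[0,0,0],[0,0,0]]]'
python3 -c "
from h import *
s=telemetry.read_state(); print(s['tool_pos'],s['eef_rot'],s['wrist_force'],s['ft_torque'])"
```

```text
clock: 19.8
tool_pos: [490.5, 228.1, 42.6]
eef_rot: [-180.0, -0.1, -178.1]
wrist_force: [0.2, -0.4, -3.7]
gripper_width: 0.126
finger_force: 88.1
[490.51101714 228.06518002  42.55921145] [-1.79988760e+02 -6.38100131e-02 -1.78115708e+02] [ 0.16817812 -0.39731321 -3.7189921 ] [0.0403531  0.04047908 0.03428185]
```

```bash
python3 -m inch '[[[2,0,0],[0,0,0]],[[4,0,0],[0,0,0]],[[4,0,0],[0,0,0]],[[4,1,0],[0,0,0]],[[2,0,0],[0,0,0]],[[0,0,0],[0,0,0]]]'
python3 -m inch '[[[2,0,0],[0,0,0]],[[4,0,0],[0,0,0]],[[4,0,0],[0,0,0]],[[4,0,0],[0,0,0]],[[2,0,0],[0,0,0]],[[0,0,0],[0,0,0]],[[0,0,0],[0,0,0]],[[0,0,0],[0,0,0]]]'
python3 - <<'E'
from h import *
s=telemetry.read_state(); print(s['tool_pos'],s['eef_rot'],s['wrist_force'],s['ft_torque'])
snap('wrist','w7'); snap('top','top2'); snap('scene','sc2')
E
```

```text
clock: 20.4
tool_pos: [507.9, 229.1, 42.9]
eef_rot: [-180.0, 0.0, -178.2]
wrist_force: [-0.9, 0.4, -3.6]
gripper_width: 0.126
finger_force: 88.1
clock: 21.2
tool_pos: [522.9, 229.1, 42.7]
eef_rot: [-180.0, -0.0, -178.1]
wrist_force: [-0.0, 0.0, -3.3]
gripper_width: 0.119
finger_force: 88.1
[522.94167391 229.07336054  42.66569483] [-1.79994648e+02 -2.52941041e-02 -1.78124701e+02] [-0.01789344  0.04949086 -3.33259477] [ 0.04570582  0.0332815  -0.04826351]
```

Positioned over the sockets with no contact felt and the lug tips at about z 60. Now I'll lower it 1 mm per row.

```bash
python3 -m inch '[[[0,0,-1],[0,0,0]],[[0,0,-1],[0,0,0]],[[0,0,-1],[0,0,0]],[[0,0,-1],[0,0,0]],[[0,0,-1],[0,0,0]],[[0,0,-1],[0,0,0]],[[0,0,0],[0,0,0]],[[0,0,0],[0,0,0]]]'
python3 -c "
from h import *
s=telemetry.read_state(); print(s['tool_pos'],s['eef_rot'],s['wrist_force'],s['ft_torque'])"
```

```text
clock: 22.15
tool_pos: [523.2, 229.1, 36.7]
eef_rot: [-180.0, -0.0, -178.1]
wrist_force: [-0.3, 0.6, -3.4]
gripper_width: 0.124
finger_force: 88.1
[523.19353275 229.06386651  36.7155462 ] [-1.79996697e+02 -6.55230887e-03 -1.78132027e+02] [-0.3381891   0.58968558 -3.37217703] [ 0.02640696 -0.04054816  0.07278652]
```

The tips are at about z 54, below the 56 mm rim, with no added load, so the lugs are in the sockets. Continuing.

```bash
python3 -m inch '[[[0,0,-1],[0,0,0]],[[0,0,-1],[0,0,0]],[[0,0,-1],[0,0,0]],[[0,0,0],[0,0,0]],[[0,0,0],[0,0,0]]]'
python3 -m inch '[[[0,0,-1],[0,0,0]],[[0,0,-1],[0,0,0]],[[0,0,-1],[0,0,0]],[[0,0,0],[0,0,0]],[[0,0,0],[0,0,0]]]'
python3 -c "
from h import *
s=telemetry.read_state(); print(s['tool_pos'],s['eef_rot'],s['wrist_force'],s['ft_torque'])"
```

```text
clock: 22.65
tool_pos: [523.9, 229.4, 34.4]
eef_rot: [180.0, 0.1, -178.1]
wrist_force: [-1.2, 1.4, 1.0]
gripper_width: 0.122
finger_force: 88.9
clock: 23.15
tool_pos: [524.4, 229.6, 31.7]
eef_rot: [179.9, 0.1, -178.1]
wrist_force: [-1.4, -0.1, 5.6]
gripper_width: 0.122
finger_force: 89.5
[524.36876329 229.58469566  31.73978341] [ 1.79937920e+02  1.11127085e-01 -1.78143103e+02] [-1.37741924 -0.08617264  5.63953629] [-0.0057419   0.18635216  0.04946842]
```

The catches are now being pushed, with about +9 N over the free weight and little side force. I'll keep pressing in small steps.

```bash
python3 -m inch '[[[0,0,-1],[0,0,0]],[[0,0,-1],[0,0,0]],[[0,0,0],[0,0,0]],[[0,0,0],[0,0,0]]]'
python3 -m inch '[[[0,0,-1],[0,0,0]],[[0,0,-1],[0,0,0]],[[0,0,0],[0,0,0]],[[0,0,0],[0,0,0]]]'
python3 -c "
from h import *
s=telemetry.read_state(); print(s['tool_pos'],s['eef_rot'],s['wrist_force'],s['ft_torque'])"
```

```text
clock: 23.55
tool_pos: [523.9, 229.1, 28.7]
eef_rot: [180.0, 0.1, -178.1]
wrist_force: [1.0, -0.1, -2.6]
gripper_width: 0.126
finger_force: 88.2
clock: 23.95
tool_pos: [521.7, 228.5, 25.6]
eef_rot: [-179.9, -0.2, -178.1]
wrist_force: [0.2, -0.0, -5.8]
gripper_width: 0.12
finger_force: 87.7
[521.65566196 228.54817041  25.58713909] [-1.79932577e+02 -1.67183460e-01 -1.78135853e+02] [ 0.2277858  -0.02322006 -5.82828947] [ 0.29432671  0.07018793 -0.06361259]
```

The force has dropped through the snap and the height is nearly home. I'll press on to a firm stop.

```bash
python3 -m inch '[[[0,0,-1],[0,0,0]],[[0,0,0],[0,0,0]],[[0,0,0],[0,0,0]]]'
python3 -m inch '[[[0,0,-1],[0,0,0]],[[0,0,-1],[0,0,0]],[[0,0,0],[0,0,0]],[[0,0,0],[0,0,0]]]'
python3 -c "
from h import *
s=telemetry.read_state(); print(s['tool_pos'],s['eef_rot'],s['wrist_force'],s['ft_torque'])"
```

```text
clock: 24.25
tool_pos: [522.8, 228.6, 25.5]
eef_rot: [-180.0, -0.1, -178.2]
wrist_force: [-1.0, -0.6, -5.7]
gripper_width: 0.123
finger_force: 87.9
clock: 24.65
tool_pos: [523.5, 228.9, 25.1]
eef_rot: [180.0, -0.0, -178.1]
wrist_force: [-4.5, -1.4, 6.4]
gripper_width: 0.121
finger_force: 89.6
[523.48483945 228.92077459  25.05960469] [ 1.79985792e+02 -1.17134302e-02 -1.78139173e+02] [-4.54235762 -1.42922256  6.4416593 ] [-0.40033569  0.78066131 -0.02320493]
```

```bash
python3 -m inch '[[[0,0,-1],[0,0,0]],[[0,0,-1],[0,0,0]],[[0,0,0],[0,0,0]],[[0,0,0],[0,0,0]]]'
python3 - <<'E'
from h import *
s=telemetry.read_state(); print(s['tool_pos'],s['eef_rot'],s['wrist_force'],s['ft_torque'])
def cat(f,reg):
    im,c=load(f); h=cv2.cvtColor(im,cv2.COLOR_RGB2HSV); o=((h[...,0]<16)&(h[...,1]>150)&(h[...,2]>100)).astype(np.uint8)
    n,l,st,ce=cv2.connectedComponentsWithStats(o); x0,y0,x1,y1=reg
    print(f,[(ce[i].round(1).tolist(),st[i].tolist()) for i in range(1,n) if st[i,4]>6 and x0<ce[i][0]<x1 and y0<ce[i][1]<y1])
snap('scene','sc3'); snap('top','top3')
for f in('scene0','sc3'): cat(f,(285,210,370,310))
for f in('top0','top3'): cat(f,(210,160,305,210))
E
```

```text
clock: 25.05
tool_pos: [524.1, 229.0, 25.0]
eef_rot: [179.9, -0.0, -178.2]
wrist_force: [-6.4, -2.8, 15.5]
gripper_width: 0.121
finger_force: 91.1
[524.05812775 228.99747345  24.99927491] [ 1.79941404e+02 -3.55184979e-03 -1.78150722e+02] [-6.44598556 -2.84979285 15.48629134] [-0.78032863  1.48881253  0.00266804]
scene0 [([314.2, 224.7], [310, 223, 10, 5, 32]), ([344.5, 288.0], [339, 284, 11, 8, 46])]
sc3 [([344.3, 287.9], [339, 284, 11, 9, 56])]
top0 [([291.5, 183.6], [290, 178, 5, 12, 35]), ([222.1, 184.4], [219, 180, 6, 11, 37])]
top3 [([291.1, 183.6], [289, 178, 6, 12, 37])]
```

It is at a firm stop (25.1→25.0 mm under about 15 N), and both visible catches are back at their rest pixels. I'll take the pressure off, then open.

```bash
python3 -m inch '[[[0,0,1],[0,0,0]],[[0,0,1],[0,0,0]],[[0,0,1],[0,0,0]],[[0,0,0],[0,0,0]],[[0,0,0],[0,0,0]]]'
python3 -c "
from h import *
s=telemetry.read_state(); print(s['tool_pos'],s['wrist_force'],s['ft_torque'])"
```

```text
clock: 25.65
tool_pos: [524.0, 229.1, 25.1]
eef_rot: [180.0, 0.1, -178.1]
wrist_force: [-0.1, -1.9, 2.2]
gripper_width: 0.122
finger_force: 89.0
[524.0463059  229.06675865  25.06106473] [-0.06604107 -1.88759509  2.17661583] [-0.19816796  0.15830631  0.02617147]
```

```bash
python3 -m inch '[[[0,0,0],[0,0,0]],[[0,0,0],[0,0,0]],[[0,0,0],[0,0,0]],[[0,0,0],[0,0,0]],[[0,0,0],[0,0,0]],[[0,0,0],[0,0,0]],[[0,0,0],[0,0,0]],[[0,0,0],[0,0,0]]]' 1 20
python3 -m inch '[[[0,0,2],[0,0,0]],[[0,0,4],[0,0,0]],[[0,0,8],[0,0,0]],[[0,0,12],[0,0,0]],[[0,0,18],[0,0,0]],[[0,0,24],[0,0,0]],[[0,0,24],[0,0,0]],[[0,0,24],[0,0,0]],[[0,0,24],[0,0,0]],[[0,0,24],[0,0,0]],[[0,0,24],[0,0,0]],[[0,0,10],[0,0,0]]]'
python3 -m inch '[[[-22,0,7],[0,0,0]],[[-22,0,7],[0,0,0]],[[0,0,0],[0,0,0]],[[0,0,0],[0,0,0]]]'
python3 - <<'E'
from h import *
s=telemetry.read_state(); print(s['tool_pos'],s['wrist_force'])
im,c=snap('wrist','w9'); snap('top','top4'); snap('scene','sc4')
for f,r in (('w9',(150,100,500,320)),('sc4',(285,210,370,310)),('scene0',(285,210,370,310)),('w2',(150,100,500,320))):
    i,cc=load(f); h=cv2.cvtColor(i,cv2.COLOR_RGB2HSV); o=((h[...,0]<16)&(h[...,1]>150)&(h[...,2]>100)).astype(np.uint8)
    n,l,st,ce=cv2.connectedComponentsWithStats(o); x0,y0,x1,y1=r
    for k in range(1,n):
        if st[k,4]>10 and x0<ce[k][0]<x1 and y0<ce[k][1]<y1: print(f,ce[k].round(1),st[k],plane(cc,ce[k],60).round(1))
# predicted sockets of the upper tray at rim z=94
i,cc=load('w9'); R=np.radians(1.87); g=i.max(2)
for a,b in((-47,-72),(-47,72)):
    p=proj(cc,[[523.3+a*np.cos(R)-b*np.sin(R),229+a*np.sin(R)+b*np.cos(R),94]])[0]; print('pred',p.round(1)); u,v=p.round().astype(int)
    print(g[v-10:v+11:2,u-14:u+15:2])
E
```

```text
clock: 26.45
tool_pos: [523.2, 229.1, 24.8]
eef_rot: [-180.0, 0.0, -178.1]
wrist_force: [-1.0, -1.2, -0.9]
gripper_width: 1.002
finger_force: 0.0
clock: 27.65
tool_pos: [525.1, 229.6, 226.8]
eef_rot: [179.8, 0.3, -178.2]
wrist_force: [0.2, 0.4, -0.6]
gripper_width: 1.003
finger_force: 0.0
clock: 28.05
tool_pos: [479.2, 229.1, 236.9]
eef_rot: [180.0, 0.0, -178.1]
wrist_force: [-0.1, 0.3, 0.7]
gripper_width: 0.997
finger_force: 0.0
[479.22720259 229.11175081 236.9425829 ] [-0.10458242  0.30213183  0.71824417]
w9 [233.5 207.9] [229 197   7  25  46] [[528.9 133.5  60. ]]
w9 [408.2 207.9] [405 196   8  26 114] [[522.4 325.6  60. ]]
w9 [420.2 284.8] [418 280   4   9  13] [[617.3 350.3  60. ]]
sc4 [344.5 287.9] [339 284  11   9  51] [[519.2 322.3  60. ]]
scene0 [314.2 224.7] [310 223  10   5  32] [[524.9 135.7  60. ]]
scene0 [344.5 288. ] [339 284  11   8  46] [[519.4 322.6  60. ]]
w2 [405.3 199.4] [400 183  13  31 244] [[521.1 321.5  60. ]]
w2 [243.5 205.5] [238 193  11  26 171] [[528.5 137.5  60. ]]
pred [245.6 170. ]
[[126 124 126 130 129 126 132 127 129 126 129 129 129 129 131]
 [131 12
[... 635 characters left out ...]
170.1]
[[124 127 122 125 125 125 122 123 124 124 125 121 122 119 160]
 [ 49 123 116 121 121 121 123 120 123 124 118 119 117 117 170]
 [ 67 119 120  79  93  91  91  93  88  79  82  98 120 116 166]
 [ 62 120 120  76 122 116 115 120 123  35  58 105 120 114 179]
 [ 76 120 121  89 123 123 120 119 121  43  61 109 120 117 179]
 [ 76 119 121  90 118 119 120 120 121  47  58 110 123 115 175]
 [ 77 120 122  93 120 116 118 120 119  44  63 112 122 117 176]
 [ 96 120 116 104 127 121 123 124 121  41  64 117 113 124 173]
 [ 93 115 121  48  32  29  33  27  35  46  67 115 117 128 172]
 [113 117 121  51  52  54  56  49  51  54  73 116 118 129 172]
 [109 119 121 103 107 107 106 108 112 108 105 118 122 137 171]]
```

The upper tray's sockets are exactly where a fully home tray's would be (z 94, level on both ends). Last, I'll check the catch angles, the finds and the bystanders.

Run:
```python
from h import *
a,ca=load('w2'); b,cb=load('w9')
for u,v in ((238,205),(413,199)):
    print([ (z,proj(cb,plane(ca,(u,v),z))[0].round(1)) for z in (50,65)])
# dark & brown finds inside upper tray in w9 at z~61 plane, tray frame
R=np.radians(1.87); rot=np.array([[np.cos(R),np.sin(R)],[-np.sin(R),np.cos(R)]])
h=cv2.cvtColor(b,cv2.COLOR_RGB2HSV); m=((h[...,2]<190)).astype(np.uint8); m[:160]=0;m[255:]=0;m[:,:262]=0;m[:,378:]=0
n,l,st,ce=cv2.connectedComponentsWithStats(m)
for k in range(1,n):
    if st[k,4]>60: print('blob',st[k],(rot@(plane(cb,ce[k],62)[0,:2]-[523.3,229])).round(0))
t0,_=load('top0');t4,_=load('top4')
d=(np.abs(t0.astype(int)-t4).max(2)>45).astype(np.uint8); d=cv2.morphologyEx(d,cv2.MORPH_OPEN,np.ones((3,3)))
n,l,st,ce=cv2.connectedComponentsWithStats(d)
for k in range(1,n):
    if st[k,4]>15: print('diff',st[k],ce[k].round())
```

```text
[(50, array([231.4, 206.8])), (65, array([231.3, 207. ]))]
[(50, array([412.5, 206.4])), (65, array([412.6, 206.6]))]
blob [  262   160   116    95 10670] [ 2. -1.]
diff [  124    85   164   315 26586] [199. 257.]
diff [188 109   4   5  19] [190. 111.]
diff [260 163  19   6  85] [269. 165.]
diff [243 164   7   3  21] [246. 165.]
diff [230 167  29  28 388] [245. 177.]
diff [269 169   6   6  25] [271. 171.]
diff [261 170   4  12  44] [263. 175.]
diff [280 171   7   5  30] [283. 173.]
diff [272 183   7   6  35] [275. 186.]
diff [226 184   5  12  54] [228. 189.]
diff [258 184   5  20  86] [260. 193.]
diff [237 186   8   6  37] [241. 189.]
diff [267 193   9   9  65] [271. 197.]
diff [245 195  12  12  87] [250. 200.]
diff [279 194  10   4  30] [284. 196.]
diff [ 415  194   73   51 1647] [451. 218.]
diff [234 199   4   5  20] [236. 201.]
diff [460 203   6   7  33] [463. 206.]
diff [239 204   6   3  18] [242. 205.]
diff [263 204  16   3  48] [270. 205.]
diff [460 229  10   9  74] [465. 233.]
diff [   0  298   72   46 1915] [ 27. 322.]
```

Run:
```python
from h import *
for f in('top0','top4'):
    i,_=load(f)
    for v in (181,184,187): print(f,v,'A',(i[v,286:298,0].astype(int)-i[v,286:298,2]).tolist(),'B',(i[v,215:228,0].astype(int)-i[v,215:228,2]).tolist())
for f,va,vb in(('w2',(196,204,212),(188,196,204)),('w9',(199,206,213),(199,205,212))):
    i,c=load(f)
    for k in range(3):
        q=lambda v,s:(i[v,s,0].astype(int)-i[v,s,2]).tolist()
        print(f,'A',va[k],q(va[k],slice(224,252)),'B',vb[k],q(vb[k],slice(398,422)))
```

```text
top0 181 A [18, 10, 3, 46, 118, 149, 156, 153, 101, 36, 8, 9] B [17, 16, 21, 37, 68, 101, 133, 154, 135, 69, 15, -8, -16]
top0 184 A [15, 8, -1, 45, 119, 149, 158, 156, 110, 38, 8, 11] B [15, 16, 21, 46, 97, 162, 163, 152, 129, 78, 26, 2, -11]
top0 187 A [15, 7, -2, 45, 115, 145, 143, 128, 75, 26, 6, 12] B [17, 16, 23, 49, 100, 160, 160, 155, 131, 66, 9, -14, -15]
top4 181 A [2, -9, 26, 99, 160, 168, 174, 172, 113, 41, 8, 13] B [-9, -5, -3, -2, -4, -1, -3, -4, -1, 2, -2, -5, -1]
top4 184 A [1, -9, 25, 100, 160, 168, 177, 175, 116, 42, 9, 12] B [-12, -9, -6, -2, -3, -3, 3, 2, -3, -3, 0, 3, 9]
top4 187 A [2, -8, 25, 98, 157, 161, 155, 132, 77, 23, 7, 12] B [-11, -11, -6, -3, 3, 3, -4, -11, -12, -12, -9, 0, 11]
w2 A 196 [15, 14, 15, 16, 15, 15, 15, 14, 15, 11, 15, 50, 78, 76, 71, 100, 130, 138, 117, 99, 122, 133, 107, 73, 73, -3, -25, -24] B 188 [-26, -14, 98, 99, 105, 112, 94, 95, 112, 93, 36, 14, 12, 14, 16, 16, 16, 16, 13, 16, 15, 16, 15, 16]
w2 A 204 [16, 15, 15, 15, 14, 16, 15, 15, 13, 13, 7, 60, 123, 127, 127, 124, 121, 126, 136, 105, 95, 129, 114, 105, 81, 31, -1, -25] B 196 [-12
[... 405 characters left out ...]
3, 67, -21, -29, -14, -8, -10, -10, -15, -9, -12, -12, -20, -2, 16, 17, 16, 16, 17] B 199 [-6, -10, -9, -12, -14, -17, -32, -13, 118, 141, 141, 147, 140, 147, 159, 70, 7, 12, 14, 14, 14, 18, 15, 17]
w9 A 206 [17, 17, 15, 7, 42, 111, 130, 126, 122, 133, 135, -4, -35, -18, -15, -11, -11, -10, -15, -11, -11, -16, -31, 19, 16, 19, 17, 16] B 205 [-10, -10, -10, -8, -18, -24, -37, 22, 153, 130, 127, 127, 128, 132, 125, 43, 6, 15, 15, 15, 15, 14, 16, 16]
w9 A 213 [15, 15, 16, 13, 4, 63, 140, 129, 125, 126, 146, 70, -22, -26, -18, -3, -11, -10, -9, -11, -2, -9, -23, -4, 20, 19, 17, 17] B 212 [-15, -13, -14, -13, -18, -35, -19, 109, 140, 134, 123, 134, 135, 141, 63, 5, 13, 15, 17, 15, 18, 17, 15, 14]
```

Both catches' outer edges sit at their rest positions to within half a pixel. Nothing else on the bench has changed, and the robot is clear.

```bash
python3 -c "
from h import *
print(env.finish_job())"
```

```text
the job is handed in; nothing more can be done
None
```

The loose tray is stacked fully home on the cradle tray with both catches back at rest and the bystanders in view unmoved, and the job was handed in at about 28 s; I didn't confirm the finds' positions after the carry.

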